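Reset the tripped bench power box

ROBOT

A 6-joint arm with a two-finger parallel gripper is mounted at the origin on the work surface. World frame = base frame: x ahead of the robot, y to its left, z up, the work surface at z = 0. Lengths are in m, angles in rad, forces in N, time in s.
With the tool pointing down it reaches from about 0.275 to 0.75 m from the base axis. Payload 10.2 kg.
Tool frame: the origin (TCP) lies on the centre line of the jaws, within the pads' length; the fingertips stand robot.tip_reach ahead of it and the grasp point (between the pads) lies 3 mm ahead of it (robot.tip_reach is the distance from the TCP to the fingertips, in m); z points along the fingers, x is the direction in which the jaws open and shut, and the axes are right-handed (so a half turn about z gives the same grasp; the last joint's range is limited). The gripper opens to 88 mm and grips with 3 to 60 N. Pads are 18 mm wide; open, the fingers measure 123 mm over their backs; the gripper's body (75 mm by 187 mm) begins 45 mm behind the grasp point.
Start: joints at [1.073, 0.313, 1.498, -0, 1.331, -0.223], TCP at [0.142, 0.505, 0.261] pointing down, gripper open.
Joint ranges: [-2.94, 2.94], [-0.97, 2.17], [0.19, 2.56], [-1.23, 4.37], [0.02, 3.11], [-2.88, 2.88]. Speed limits (rad/s): [2.39, 2.39, 3.01, 3.14, 3.14, 3.14].

INTERFACE

Orientations are given as a unit quaternion [w, x, y, z].
In Python, from station import robot gives the robot as it stands.
- The arm moves only by the shell command python3 -m inch 'ROWS' [FORCE]. ROWS is a JSON object of lists of equal length, an entry for each row: "offset": the shift along the tool's x, y, z in mm, a list of three; "rot": the turn, a rotation vector about the tool's x, y, z in degrees, a list of three; "hand": the closure, from -1 (fully open) to 1 (shut). A call has 1 to 10 rows; each row shifts and turns the commanded pose from where the row before left it, along the tool's axes as they then stand; what a row does not reach is not made up. A row lasts 1/12 s, in which the tool goes at most 41.7 mm and 7.16 degrees, less where a joint would pass 70% of its speed; a pose out of reach is approached as far as the arm can. A call with a gripper value outside its range is refused whole. The fingers move at their own pace and stop on an object; FORCE is the grip in N (left out, the last holds). Time passes only in rows, so rows that do not move let the fingers close. It gives the time, the measured TCP pose, the force and the opening at its end, in the units of the state.
- robot.observe(): the state, without advancing time (a new reading comes with each control period).
- robot.grab_frame(name): name is "side" or "top"; returns (picture, depth): 384x512x3 uint8, red, green, blue; 384x512 float32, m along the optical axis (not along the pixel's ray), 0 where there is no reading.
- robot.camera_model(name): a dict with "fx", "fy", "cx", "cy" (pixels), "k1" (the pictures are not rectified: a ray, as slopes to the right and down, at radius r is drawn at 1 + k1 r^2 times it, then the intrinsics apply), "world_to_cam" (4x4, takes a point from world to camera coordinates). Camera axes: x right, y down, z forward; pixel columns grow to the right and rows downward; lengths in m; the calibration is good to about 2 mm. A picture is of the moment at which its call begins. camera_model takes no time and is no camera call.
- robot.hand_in(): hands the job in, once; it reports no verdict.
Trained networks look in the newest picture that a camera, given by its name, has taken for a name from the list of things; names that differ only in an ending like _2 or _b are one class to them, and where a whole thing is asked for, a point or a joint stands for the part that bears it (a point fixed in the world has none). Each returns a list of dicts, best first, with "score" (0 to 1); they miss things now and then, are a little off and sometimes report something else, mostly with a low value. They report only what shows in the picture. A call takes as long as a camera call.
- robot.boxes_of(name, camera): "bbox" ([left, top, right, bottom] in pixels, round what is visible of it).
- robot.silhouettes(name, camera): "mask" (384x512 bool, what is visible of it) and "bbox" ([left, top, right, bottom] in pixels, round what is visible of it).
The state is a dict: "time_s": time; "joint_pos": joint angles; "qvel": joint speeds; "joint_torque": joint torques, N m; "tool_pos": TCP position; "tool_rot": TCP orientation; "wrist_force": force on the tool from outside, world axes, zero at the start; "torque": the same for the moment, N m; "finger_gap": finger opening in m.
Only numpy, scipy, OpenCV 4.12 (cv2) and the standard library are available. Lean on these libraries where they do the work, as an engineer would, in place of code of your own. Each camera call takes 0.05 s, during which the arm holds its last target.

TASK

Two blue power boxes for trying out second-hand toys stand on the table; the one with the round well has tripped. With a fingertip reach into its round well, press the sunken key all the way down for a moment and let it spring back; then push the slide switch on the same box fully over to the end of its track nearest the well. Lift nothing, do not shove the boxes about, and leave the key and switch of the square-well box and all the other goods as they are.

Things in the scene. Friction and masses are not known exactly. Their poses are not given: they have to be found in the camera images.
- round_box: Loose blue bench power box, 120 (x) by 200 (y) by 60 (z) mm, about 2.2 kg. Origin: centre of its underside, on the table; z up; turned up to 0.5 rad either way. In its lid (flat top, z = 60) a round, 50 mm dia. well 30 mm deep at x = 0, y = +50 with a round key at its bottom; a slide switch on the lid at x = 0 runs along y on the other half. The tripped one.
- round_well (a point): Centre of the mouth of the round well, level with the lid, 60 mm above the table.
- round_key (a joint): Sunken white round spring key, 24 mm dia., centred in the round well. Value: m pressed down, 0 up, 0.006 fully down. Its top is 40 mm above the table when up (20 below the lid), 34 mm when fully down, 4 mm proud of the well's floor. 2 N to start, 5 N to bottom; springs back.
- round_switch (a joint): Slide switch of the round-well box: black block 24 (x) by 14 (y) by 19 mm tall on the lid. Value: m along the box's +y, towards the well: 0 at the far end (block centre y = -55), 0.035 at the end nearest the well (y = -20). Starts at 0 to 0.008; drags with 1.5 N, stays where left.
- round_switch_top (a point): Centre of the top of the round-well box's switch block, 79 mm above the table; it moves with the switch.
- square_box: Loose blue bench power box, 120 (x) by 200 (y) by 60 (z) mm, about 2.2 kg. Origin: centre of its underside, on the table; z up; turned up to 0.5 rad either way. In its lid (flat top, z = 60) a square, 46 by 46 mm well 30 mm deep at x = 0, y = +50 with a round key at its bottom; a slide switch on the lid at x = 0 runs along y on the other half. Leave it alone.
- square_key (a joint): Sunken white round spring key, 24 mm dia., centred in the square well. Value: m pressed down, 0 up, 0.006 fully down. Its top is 40 mm above the table when up (20 below the lid), 34 mm when fully down, 4 mm proud of the well's floor. 2 N to start, 5 N to bottom; springs back. Not to be pressed.
- square_switch (a joint): Slide switch of the square-well box: black block 24 (x) by 14 (y) by 19 mm tall on the lid. Value: m along the box's +y, towards the well: 0 at the far end (block centre y = -55), 0.035 at the end nearest the well (y = -20). Starts at 0 to 0.008; drags with 1.5 N, stays where left. Not to be moved.
- toy_car: Bystander: red toy car, 75 x 32 x 33 mm, loose; origin at its underside. Leave it alone.
- toy_dog: Bystander: orange, black and white plastic toy dog on four legs, about 62 x 170 x 107 mm, loose; origin at its underside. Leave it alone.
- battery_box: Bystander: small blue hand-held battery box (not one of the two power boxes), 50 x 100 x 34 mm, loose; origin at its underside. Leave it alone.
- mug: Bystander: white mug, 76 dia. x 85 mm, loose; origin at its underside. Leave it alone.
- candlestick: Bystander: small brass candlestick, 76 dia. x 70 mm, loose; origin at its underside. Leave it alone.
- screwdriver: Bystander: screwdriver lying on the table, about 200 long, thickness about 25 mm, loose; origin at its underside. Leave it alone.
- jar: Bystander: glass jar with steel cap, 60 dia. x 75 mm, loose; origin at its underside. Leave it alone.

How it is judged:
By the outcome, as a careful person would: the job done as asked, in the order asked, and still so for the second after the job is handed in, with the robot touching nothing.
It also fails if it takes over 43 s, if anything falls off the work surface, if the arm or the gripper's body presses on something with over 40 N, if the wrist force passes 120 N, or if a joint passes its speed limit or range.

## Working session

There is one attempt and no reset: what is moved stays moved. The work goes in short steps, Python scripts to look and compute and a shell command to move; the robot and the scene stay as the last step left them, time stands still between calls to the robot, and variables do not carry over. Pictures are saved under pics/ and viewed, and the job is handed in when it is done.

```bash
ls; mkdir -p pics
python3 - <<'E'
from station import robot
import cv2,numpy as np
print(robot.observe(), robot.tip_reach)
for n in("top","side"):
    p,d=robot.grab_frame(n); cv2.imwrite(f"pics/{n}0.png",p[:,:,::-1]); np.savez(f"{n}0.npz",p=p,d=d)
    print(n,robot.camera_model(n))
    for q in("round_box","square_box","round_well","round_switch","round_key"):
        try: print(q,[(np.round(b["bbox"],0).tolist(),round(b["score"],2)) for b in robot.boxes_of(q,n)])
        except Exception as e: print(q,e)
E
```

```text
pics
{'time_s': 0.0, 'joint_pos': array([ 1.07258521e+00,  3.13425387e-01,  1.49843497e+00, -7.24913280e-06,
        1.33100884e+00, -2.23381268e-01]), 'qvel': array([-0.00118704,  0.00043984,  0.00016758, -0.00056315,  0.00070189,
       -0.00014562]), 'joint_torque': array([ 1.54374455e-03, -4.02209795e+01, -2.52269644e+01,  6.95404178e-02,
        3.52647726e-02, -1.06524221e-04]), 'tool_pos': array([0.1423708 , 0.5050957 , 0.26017445]), 'tool_rot': array([ 2.66148364e-04,  7.97302011e-01,  6.03580231e-01, -5.80143465e-04]), 'wrist_force': array([-0.04853066,  0.73925345, -0.41554043]), 'torque': array([-0.0139163 , -0.00266671,  0.04589111]), 'finger_gap': 0.08824314420147189} 0.022
top {'fx': 389.647994674925, 'fy': 389.647994674925, 'cx': 253.78122932146823, 'cy': 196.1953777558461, 'k1': -0.13717371932899486, 'world_to_cam': array([[-0.01046141, -0.99988745,  0.01075425, -0.0787376 ],
       [-0.99042959,  0.00888107, -0.13773291,  0.57025822],
       [ 0.1376219 , -0.01209221, -0.99041102,  0.94706305],
       [ 0.        ,  0.        ,  0.        ,  1.        ]])}
round_box 
[... 188 characters left out ...]

round_key [([111.0, 206.0, 118.0, 220.0], 0.55)]
side {'fx': 389.73338031593045, 'fy': 389.73338031593045, 'cx': 253.1510608716875, 'cy': 187.86124303224068, 'k1': 0.027928060876196408, 'world_to_cam': array([[ 0.93161462, -0.3628527 , -0.02078751, -0.54213006],
       [-0.25592697, -0.61432534, -0.74639518,  0.14674811],
       [ 0.25806121,  0.70067274, -0.66517826,  1.03172969],
       [ 0.        ,  0.        ,  0.        ,  1.        ]])}
round_box [([188.0, 122.0, 231.0, 171.0], 0.89), ([199.0, 140.0, 212.0, 146.0], 0.42)]
square_box [([244.0, 192.0, 296.0, 269.0], 0.71)]
round_well [([183.0, 121.0, 228.0, 171.0], 0.97)]
round_switch [([198.0, 140.0, 210.0, 147.0], 0.52)]
round_key []
```

Run:
```python
import cv2
a=cv2.imread("pics/top0.png");b=cv2.imread("pics/side0.png")
cv2.imwrite("pics/tc.png",cv2.resize(a[150:280,60:230],(785,600),interpolation=cv2.INTER_CUBIC))
cv2.imwrite("pics/sc.png",cv2.resize(b[90:240,150:350],(800,600),interpolation=cv2.INTER_CUBIC))
```

```text
(no output)
```

View pics/top0.png

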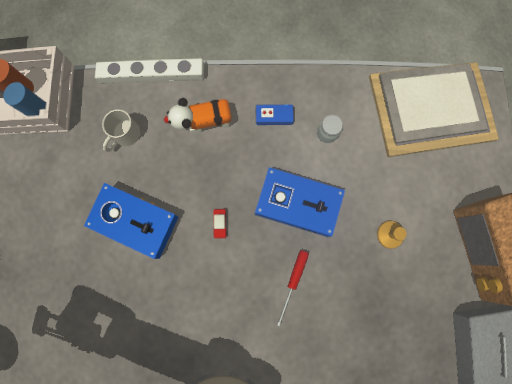

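View pics/side0.png

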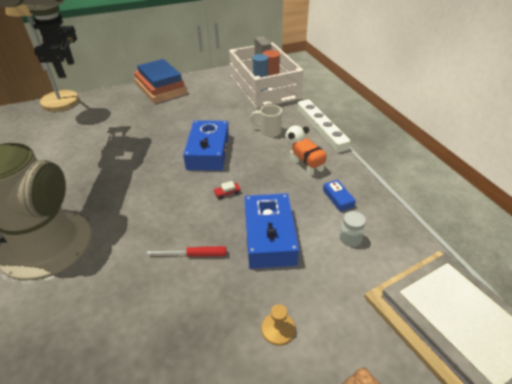

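View pics/tc.png

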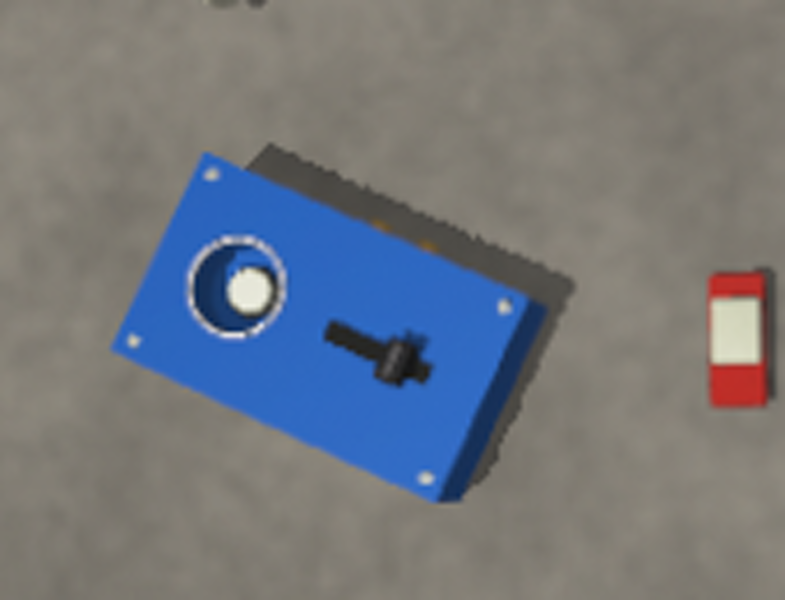

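View pics/sc.png

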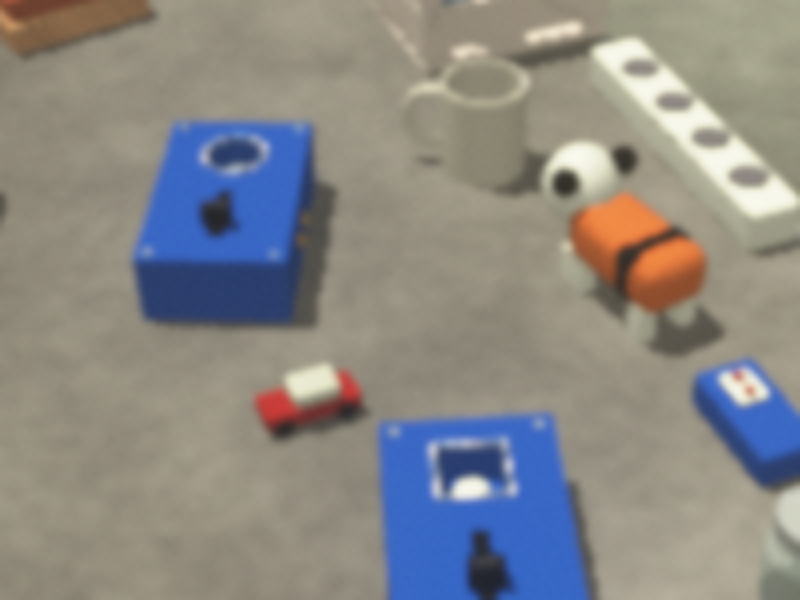

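The top picture shows the round-well box at the left: well at about (112,212), switch at about (146,228). The square-well box is at (300,200). Next I locate the box on the lid plane.

```bash
cat > h.py <<'E'
from station import robot
import numpy as np,cv2
def rays(n,pts):
    c=robot.camera_model(n);T=np.array(c["world_to_cam"]);R,t=T[:3,:3],T[:3,3]
    xy=(np.array(pts,float)-[c["cx"],c["cy"]])/[c["fx"],c["fy"]]
    rd=np.linalg.norm(xy,axis=1);r=rd.copy()
    for _ in range(30): r=rd/(1+c["k1"]*r*r)
    u=xy*(r/rd)[:,None]
    return -R.T@t,np.c_[u,np.ones(len(u))]@R
def onz(n,pts,z):
    o,d=rays(n,pts); return o+d*((z-o[2])/d[:,2])[:,None]
def proj(n,P):
    c=robot.camera_model(n);T=np.array(c["world_to_cam"]);q=np.atleast_2d(P)@T[:3,:3].T+T[:3,3]
    u=q[:,:2]/q[:,2:];r2=(u**2).sum(1,keepdims=True)
    return u*(1+c["k1"]*r2)*[c["fx"],c["fy"]]+[c["cx"],c["cy"]]
E
python3 - <<'E'
from h import *
from scipy.optimize import least_squares
np.set_printoptions(precision=4,suppress=True)
p=np.load("top0.npz")["p"].astype(float)
# lid mask: bright blue
mx=((p[:,:,2]>135)&(p[:,:,0]<90)).astype(np.uint8); mx[:,:80]=0;mx[:,190:]=0;mx[:180]=0;mx[262:]=0
cn,_=cv2.findContours(mx,cv2.RETR_EXTERNAL,cv2.CHAIN_APPROX_NONE);c=max(cn,key=cv2.contourArea)[:,0]
w=onz("top",c,.06)
rect=cv2.minAreaRect((w[:,:2]*1000).astype(np.float32));print("lid rect",rect,len(c))
S=4.618
pts=lambda l:np.array([(x/S+60-.39,y/4.615+150-.39) for x,y in l])
wl=onz("top",pts([(236,287)]),.06)[0];key=onz("top",pts([(250,291)]),.04)[0];sw=onz("top",pts([(398,362)]),.075)[0]
print("well",wl,"key",key,"switch",sw)
print("corners",onz("top",pts([(205,152),(530,298),(438,500),(112,350)]),.06))
cx=np.array(rect[0])/1000
for a in (0,90,180,270):
    th=np.deg2rad(rect[2]+a);R=np.array([[np.cos(th),-np.sin(th)],[np.sin(th),np.cos(th)]])
    print(th,"well local",(wl[:2]-cx)@R,"sw local",(sw[:2]-cx)@R, "key",(key[:2]-cx)@R)
for n in("top","side"):
  d=np.load(n+"0.npz")["d"]
  for q in("mug","toy_dog","toy_car","round_switch_top"):
    robot.grab_frame(n)
    for b in robot.boxes_of(q,n)[:1]:
        l,t,r,bb=b["bbox"]; print(n,q,b["score"],onz(n,[((l+r)/2,(t+bb)/2)],{"mug":.05,"toy_dog":.06,"toy_car":.02}.get(q,.079)))
E
```

```text
lid rect ((510.3446044921875, 229.04879760742188), (200.82208251953125, 120.43892669677734), 65.875) 225
well [0.5304 0.2749 0.06  ] key [0.5302 0.274  0.04  ] switch [0.4886 0.18   0.075 ]
corners [[0.605  0.2956 0.06  ]
 [0.5235 0.1129 0.06  ]
 [0.416  0.161  0.06  ]
 [0.4962 0.344  0.06  ]]
1.1497356447512646 well local [0.05   0.0004] sw local [-0.0537 -0.0002] key [0.0491 0.0003]
2.720531971546161 well local [ 0.0004 -0.05  ] sw local [-0.0002  0.0537] key [ 0.0003 -0.0491]
4.291328298341058 well local [-0.05   -0.0004] sw local [0.0537 0.0002] key [-0.0491 -0.0003]
5.862124625135954 well local [-0.0004  0.05  ] sw local [ 0.0002 -0.0537] key [-0.0003  0.0491]
top mug 0.63 [[0.7431 0.2638 0.05  ]]
top toy_dog 0.79 [[0.776  0.0664 0.06  ]]
top toy_car 0.82 [[0.5027 0.0069 0.02  ]]
top round_switch_top 0.59 [[0.4898 0.1787 0.079 ]]
side mug 0.63 [[0.7275 0.2424 0.05  ]]
side toy_dog 0.63 [[ 0.4933 -0.0544  0.06  ]]
side toy_car 0.78 [[ 0.5035 -0.0092  0.02  ]]
side round_switch_top 0.59 [[0.4901 0.1698 0.079 ]]
```

```bash
python3 -m inch '{"offset":[[0,0,0],[0,0,0],[0,0,0],[0,0,0],[0,0,0],[0,0,0],[0,0,0],[0,0,0],[0,0,0],[0,0,0]],"rot":[[0,0,7],[0,0,7],[0,0,7],[0,0,7],[0,0,7],[0,0,7],[0,0,7],[0,0,7],[0,0,7],[0,0,7]],"hand":[1,1,1,1,1,1,1,1,1,1]}' 10
python3 -m inch '{"offset":[[0,0,0],[0,0,0],[0,0,0],[0,0,0],[0,0,0]],"rot":[[0,0,7],[0,0,7],[0,0,7],[0,0,7.1],[0,0,0]],"hand":[1,1,1,1,1]}'
cat >> h.py <<'E'
from scipy.spatial.transform import Rotation as Rn
C=np.array([.5103,.2290]);TH=-.4211
def st(target=None):
    s=robot.observe();q=s["tool_rot"];R=Rn.from_quat(np.r_[q[1:],q[0]])
    M=R.as_matrix();rel=s["tool_pos"][:2]-C;c,si=np.cos(TH),np.sin(TH)
    print("t",round(s["time_s"],2),"pos",s["tool_pos"].round(4),"box xy",np.round([c*rel[0]+si*rel[1],-si*rel[0]+c*rel[1]],4),"tipz",round(s["tool_pos"][2]-.022,4),"F",s["wrist_force"].round(2),"gap",s["finger_gap"].round(4))
    want=np.c_[[c,si,0],[si,-c,0],[0,0,-1]]
    print("rot needed deg",np.rad2deg((R.inv()*Rn.from_matrix(want)).as_rotvec()).round(2))
    if target is not None:
        bx,by,tz=target
        P=np.r_[C+[c*bx-si*by,si*bx+c*by],tz+.022]
        print("offset mm",(M.T@(P-s["tool_pos"])*1000).round(1))
E
python3 - <<'E'
from h import *
st((0,.05,.12))
print(onz("side",[(208.4,127.9)],.06), onz("side",[(205,143)],.079))
E
```

```text
time_s: 2.23
tool_pos: [0.1425, 0.5053, 0.2607]
tool_rot: [0.0, 0.999, 0.034, -0.0]
wrist_force: [0.5, 0.2, 0.6]
finger_gap: 0.0237
time_s: 2.65
tool_pos: [0.1425, 0.5053, 0.2607]
tool_rot: [-0.0, 0.978, -0.209, 0.0]
wrist_force: [0.2, -0.0, -0.6]
finger_gap: 0.0007Traceback (most recent call last):
  File "<stdin>", line 2, in <module>
  File "h.py", line 21, in st
    print("t",round(s["time_s"],2),"pos",s["tool_pos"].round(4),"box xy",np.round([c*rel[0]+si*rel[1],-si*rel[0]+c*rel[1]],4),"tipz",round(s["tool_pos"][2]-.022,4),"F",s["wrist_force"].round(2),"gap",s["finger_gap"].round(4))
                                                                                                                                                                                                        ^^^^^^^^^^^^^^^^^^^^^
AttributeError: 'float' object has no attribute 'round'
```

```bash
sed -i 's/s\["finger_gap"\].round(4)/s["finger_gap"]/' h.py
python3 - <<'E'
from h import *
st((0,.05,.12))
print(onz("side",[(208.4,127.9)],.06), onz("side",[(205,143)],.079))
E
```

```text
t 2.65 pos [0.1425 0.5053 0.2607] box xy [-0.4486  0.1018] tipz 0.2387 F [ 0.2  -0.01 -0.63] gap 0.000696483173503056
rot needed deg [-0.   -0.    0.03]
offset mm [448.6  52.1 118.7]
[[0.52824428 0.27664952 0.06      ]] [[0.48736612 0.16888451 0.079     ]]
```

```bash
python3 -m inch '{"offset":[[37,4.3,5],[37,4.3,5],[37,4.3,5],[37,4.3,5],[37,4.3,5],[37,4.3,5],[37,4.3,5],[37,4.3,5],[37,4.3,5],[37,4.3,5]],"rot":[[0,0,0],[0,0,0],[0,0,0],[0,0,0],[0,0,0],[0,0,0],[0,0,0],[0,0,0],[0,0,0],[0,0,0]],"hand":[1,1,1,1,1,1,1,1,1,1]}'
python3 -m inch '{"offset":[[37,4.5,20],[30,4.5,20],[11,0,20],[0,0,0],[0,0,0]],"rot":[[0,0,0],[0,0,0],[0,0,0],[0,0,0],[0,0,0]],"hand":[1,1,1,1,1]}'
python3 - <<'E'
from h import *
st((0,.05,.08))
for n in("top","side"):
    p,d=robot.grab_frame(n); l,t,r,b=(60,150,230,280) if n=="top" else (150,90,310,210)
    cv2.imwrite(f"pics/{n}1.png",cv2.resize(p[t:b,l:r,::-1],(785,600),interpolation=cv2.INTER_CUBIC))
E
```

```text
time_s: 3.48
tool_pos: [0.465, 0.3151, 0.2105]
tool_rot: [-0.0, 0.979, -0.204, 0.0]
wrist_force: [-0.6, 0.1, -0.6]
finger_gap: 0.0003
time_s: 3.9
tool_pos: [0.5304, 0.2768, 0.1506]
tool_rot: [0.0, 0.979, -0.206, -0.001]
wrist_force: [-0.4, 0.1, 0.6]
finger_gap: 0.0006
t 3.9 pos [0.5304 0.2768 0.1506] box xy [-0.0012  0.0518] tipz 0.1286 F [-0.44  0.14  0.58] gap 0.0006031732173488286
rot needed deg [0.07 0.1  0.39]
offset mm [ 1.3  1.8 48.6]
```

View pics/side1.png

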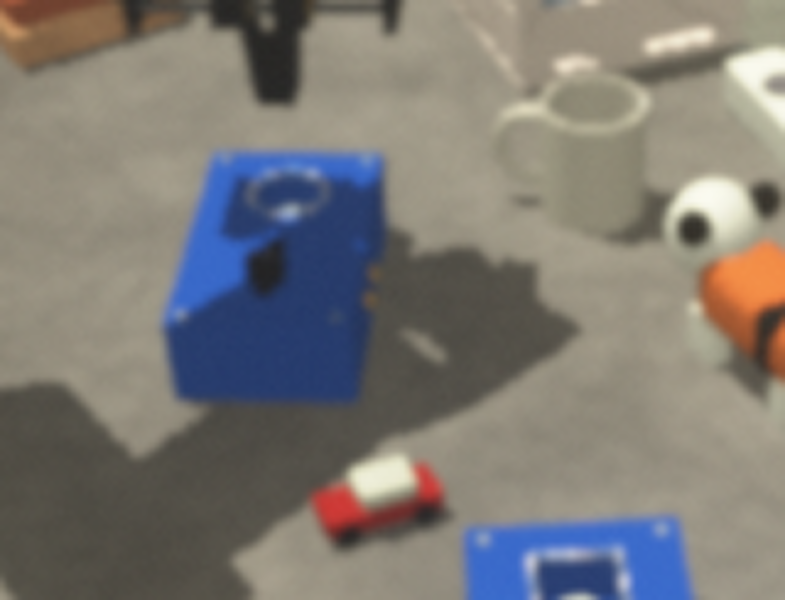

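View pics/top1.png

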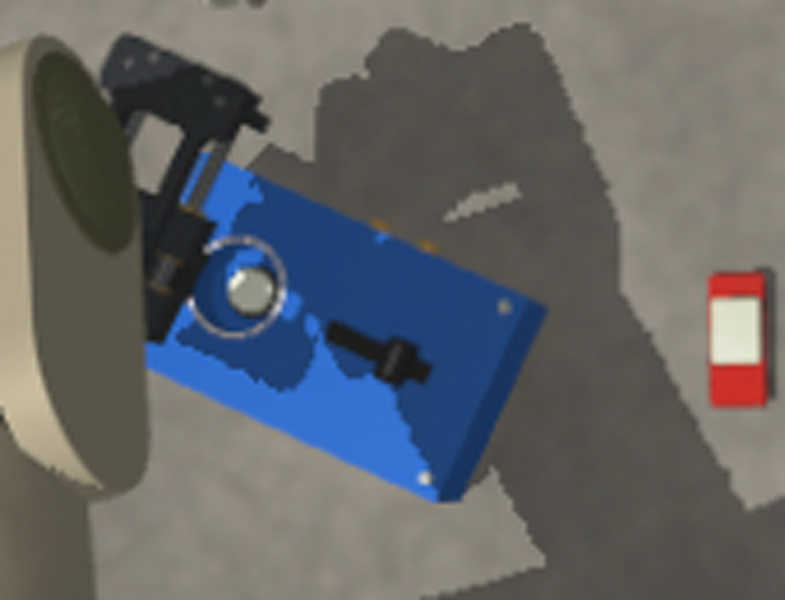

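The side picture shows the closed tips above the well (tip at crop (275,102), rim at (288,195)). In the top picture the gripper does not cover the key or switch. I'll correct the small offset and go down to just above the lid.

```bash
python3 -m inch '{"offset":[[1,1.5,15],[0,0,15],[0,0,15],[0,0,10],[0,0,0],[0,0,0]],"rot":[[0,0,0],[0,0,0],[0,0,0],[0,0,0],[0,0,0],[0,0,0]],"hand":[1,1,1,1,1,1]}'
python3 - <<'E'
from h import *
st((0,.05,.034))
for n in("top","side"):
    p,d=robot.grab_frame(n); l,t,r,b=(60,150,230,280) if n=="top" else (175,105,255,165)
    cv2.imwrite(f"pics/{n}2.png",cv2.resize(p[t:b,l:r,::-1],(800,600),interpolation=cv2.INTER_CUBIC))
E
```

```text
time_s: 4.5
tool_pos: [0.5309, 0.2757, 0.097]
tool_rot: [-0.0, 0.979, -0.206, 0.0]
wrist_force: [-0.0, -0.3, -0.2]
finger_gap: 0.0007
t 4.5 pos [0.5309 0.2757 0.097 ] box xy [-0.0003  0.0511] tipz 0.075 F [-0.03 -0.35 -0.24] gap 0.0006679533561435918
rot needed deg [-0.03 -0.04  0.36]
offset mm [ 0.3  1.1 41. ]
```

View pics/side2.png

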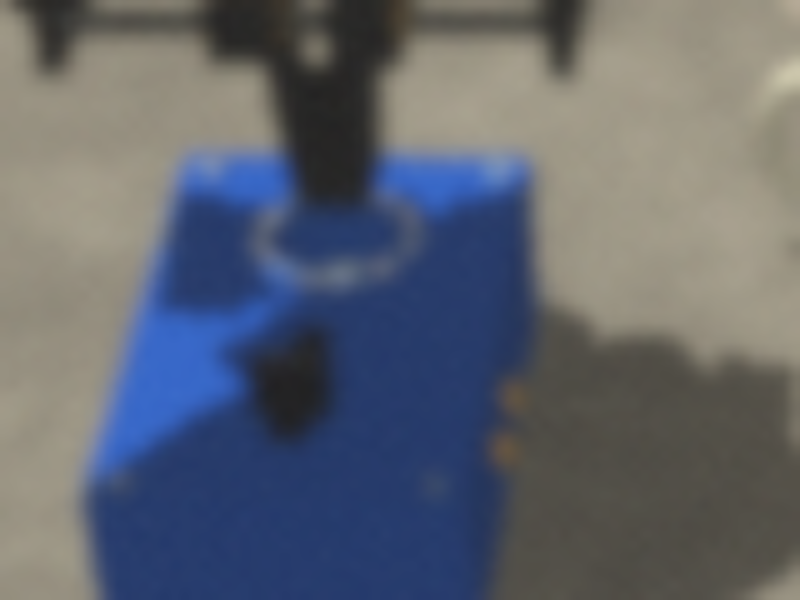

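View pics/top2.png

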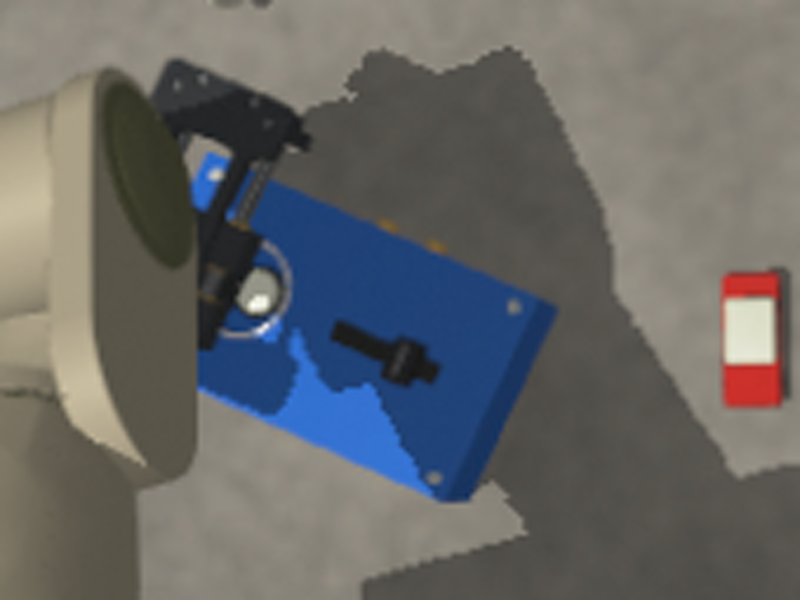

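Side picture: tip at crop (333,200), rim centre (337,240). The 15 mm still to the lid is about 34 px, so the tip is centred to about 1 mm. Going into the well.

```bash
python3 -m inch '{"offset":[[0.5,1,10],[0,0,10],[0,0,8],[0,0,3],[0,0,0],[0,0,0]],"rot":[[0,0,0],[0,0,0],[0,0,0],[0,0,0],[0,0,0],[0,0,0]],"hand":[1,1,1,1,1,1]}'
python3 - <<'E'
from h import *
st((0,.05,.034))
E
```

```text
time_s: 5.1
tool_pos: [0.5311, 0.274, 0.0649]
tool_rot: [0.0, 0.978, -0.207, -0.0]
wrist_force: [0.0, -0.5, 0.7]
finger_gap: 0.0006
t 5.1 pos [0.5311 0.274  0.0649] box xy [0.0006 0.0496] tipz 0.0429 F [ 0.04 -0.55  0.68] gap 0.0006071177102922508
rot needed deg [0.01 0.02 0.28]
offset mm [-0.6 -0.4  8.9]
```

```bash
for i in 1; do :; done; python3 -m inch '{"offset":[[0,0,3],[0,0,2],[0,0,1],[0,0,0],[0,0,0]],"rot":[[0,0,0],[0,0,0],[0,0,0],[0,0,0],[0,0,0]],"hand":[1,1,1,1,1]}'
python3 -m inch '{"offset":[[0,0,1.5],[0,0,1],[0,0,0],[0,0,0]],"rot":[[0,0,0],[0,0,0],[0,0,0],[0,0,0]],"hand":[1,1,1,1]}'
```

```text
time_s: 5.52
tool_pos: [0.5315, 0.2742, 0.0595]
tool_rot: [-0.0, 0.978, -0.207, 0.001]
wrist_force: [0.7, 0.0, 3.1]
finger_gap: 0.0005
time_s: 5.85
tool_pos: [0.5315, 0.2741, 0.0568]
tool_rot: [-0.0, 0.978, -0.207, 0.001]
wrist_force: [2.6, 2.1, 4.4]
finger_gap: 0.0005
```

```bash
python3 -m inch '{"offset":[[0,0,1],[0,0,0],[0,0,0]],"rot":[[0,0,0],[0,0,0],[0,0,0]],"hand":[1,1,1]}'
python3 - <<'E'
from h import *
st((0,.05,.034))
E
```

```text
time_s: 6.1
tool_pos: [0.5316, 0.2742, 0.0564]
tool_rot: [-0.0, 0.978, -0.207, 0.001]
wrist_force: [1.1, 0.7, 9.1]
finger_gap: 0.0002
t 6.1 pos [0.5316 0.2742 0.0564] box xy [0.0009 0.0499] tipz 0.0344 F [1.08 0.66 9.06] gap 0.0002105592450042681
rot needed deg [-0.06 -0.07  0.28]
offset mm [-0.9 -0.1  0.4]
```

The force jumped from 4.4 to 9.1 N over 0.4 mm, so the key has bottomed. I'll press slightly more to be sure, hold, then withdraw.

```bash
python3 -m inch '{"offset":[[0,0,0.8],[0,0,0],[0,0,0],[0,0,0]],"rot":[[0,0,0],[0,0,0],[0,0,0],[0,0,0]],"hand":[1,1,1,1]}'
python3 -m inch '{"offset":[[0,0,-4],[0,0,-8],[0,0,-15],[0,0,-20],[0,0,-25],[0,0,0],[0,0,0],[0,0,0]],"rot":[[0,0,0],[0,0,0],[0,0,0],[0,0,0],[0,0,0],[0,0,0],[0,0,0],[0,0,0]],"hand":[1,1,1,1,1,1,1,1]}'
python3 - <<'E'
from h import *
st((0,-.085,.105))
p,d=robot.grab_frame("top"); cv2.imwrite("pics/top3.png",cv2.resize(p[150:280,60:230,::-1],(785,600),interpolation=cv2.INTER_CUBIC))
E
```

```text
time_s: 6.43
tool_pos: [0.5316, 0.2742, 0.0563]
tool_rot: [-0.0, 0.978, -0.207, 0.001]
wrist_force: [-1.7, 0.0, 15.7]
finger_gap: 0.0004
time_s: 7.1
tool_pos: [0.5303, 0.2738, 0.1256]
tool_rot: [0.001, 0.978, -0.207, -0.001]
wrist_force: [-0.2, -0.3, 0.1]
finger_gap: 0.001
t 7.1 pos [0.5303 0.2738 0.1256] box xy [-0.0001  0.049 ] tipz 0.1036 F [-0.19 -0.34  0.12] gap 0.0009953370496052559
rot needed deg [0.1  0.12 0.28]
offset mm [ -0.6 134.   -1.2]
```

View pics/top3.png

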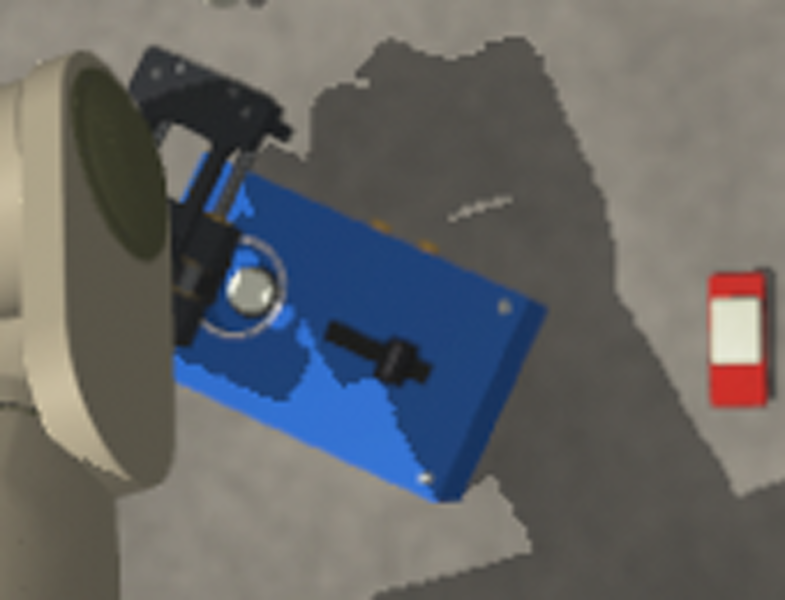

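The top picture shows the box unmoved (lid corners the same), and the key up and bright at crop (250,291). Now over to the far side of the switch.

```bash
python3 -m inch '{"offset":[[-0.6,25,0],[0,30,0],[0,30,0],[0,30,0],[0,19,0],[0,0,0],[0,0,0],[0,0,0]],"rot":[[0,0,0.3],[0,0,0],[0,0,0],[0,0,0],[0,0,0],[0,0,0],[0,0,0],[0,0,0]],"hand":[1,1,1,1,1,1,1,1]}'
python3 -m inch '{"offset":[[0,0,12],[0,0,14],[0,0,8],[0,0,2],[0,0,0],[0,0,0],[0,0,0]],"rot":[[0,0,0],[0,0,0],[0,0,0],[0,0,0],[0,0,0],[0,0,0],[0,0,0]],"hand":[1,1,1,1,1,1,1]}'
python3 - <<'E'
from h import *
st((0,-.036,.068))
for n in("top","side"):
    p,d=robot.grab_frame(n); l,t,r,b=(60,150,230,280) if n=="top" else (175,105,255,165)
    cv2.imwrite(f"pics/{n}4.png",cv2.resize(p[t:b,l:r,::-1],(800,600),interpolation=cv2.INTER_CUBIC))
E
```

```text
time_s: 7.82
tool_pos: [0.476, 0.1524, 0.1263]
tool_rot: [0.0, 0.978, -0.209, -0.0]
wrist_force: [0.8, -1.0, 0.0]
finger_gap: 0.0005
time_s: 8.4
tool_pos: [0.4762, 0.1522, 0.0913]
tool_rot: [-0.0, 0.978, -0.209, 0.0]
wrist_force: [-0.2, 0.2, 0.3]
finger_gap: 0.0008
t 8.4 pos [0.4762 0.1522 0.0913] box xy [ 0.0003 -0.0841] tipz 0.0693 F [-0.23  0.19  0.3 ] gap 0.0007675007454429272
rot needed deg [-0.03 -0.05 -0.  ]
offset mm [ -0.3 -48.1   1.3]
```

View pics/side4.png

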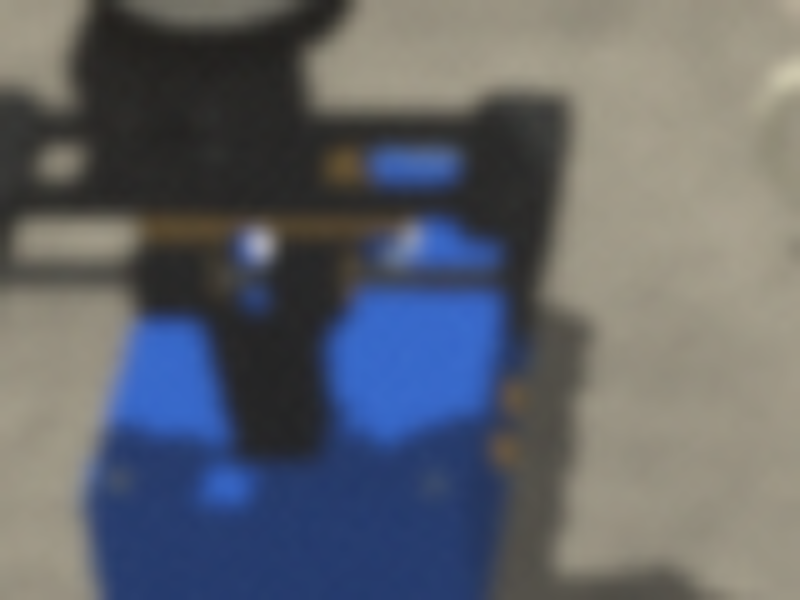

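View pics/top4.png

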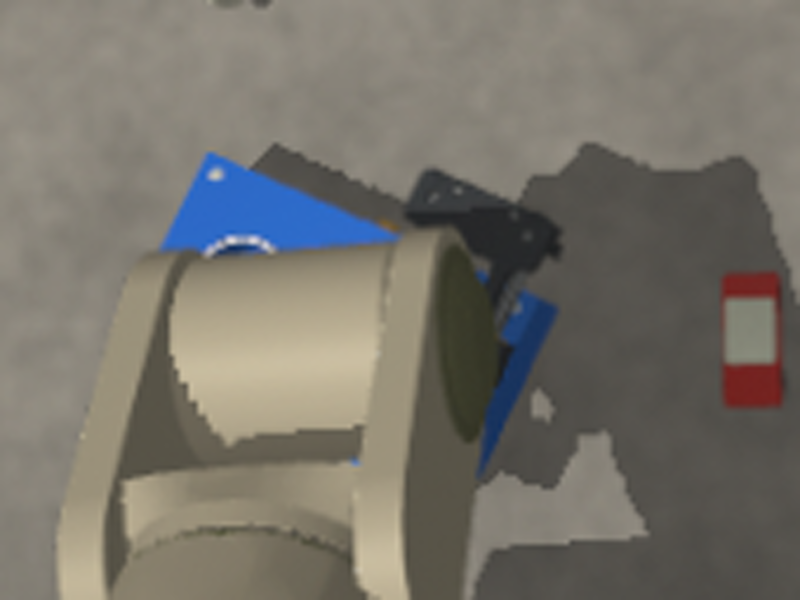

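The side picture shows the tip at crop (280,455), just behind the switch and low over the lid. Pushing towards the well.

```bash
python3 -m inch '{"offset":[[0,-5,0.5],[0,-5,0],[0,-5,0],[0,-5,0],[0,-4,0],[0,-4,0],[0,-4,0],[0,-4,0],[0,-4,0],[0,0,0]],"rot":[[0,0,0],[0,0,0],[0,0,0],[0,0,0],[0,0,0],[0,0,0],[0,0,0],[0,0,0],[0,0,0],[0,0,0]],"hand":[1,1,1,1,1,1,1,1,1,1]}'
python3 -m inch '{"offset":[[0,-2,0],[0,-2,0],[0,0,0],[0,0,0]],"rot":[[0,0,0],[0,0,0],[0,0,0],[0,0,0]],"hand":[1,1,1,1]}'
python3 - <<'E'
from h import *
st((0,-.036,.068))
E
```

```text
time_s: 9.33
tool_pos: [0.4924, 0.1891, 0.0902]
tool_rot: [-0.0, 0.978, -0.209, 0.0]
wrist_force: [0.6, 0.7, -0.1]
finger_gap: 0.0001
time_s: 9.67
tool_pos: [0.4938, 0.1922, 0.0902]
tool_rot: [-0.0, 0.978, -0.209, -0.0]
wrist_force: [-0.6, -0.1, 0.6]
finger_gap: 0.0005
t 9.67 pos [0.4938 0.1922 0.0902] box xy [-0.     -0.0403] tipz 0.0682 F [-0.59 -0.11  0.61] gap 0.00045608866392588264
rot needed deg [-0.01  0.01 -0.02]
offset mm [ 0.  -4.3  0.2]
```

```bash
for a in 1; do python3 -m inch '{"offset":[[0,-2,0],[0,0,0]],"rot":[[0,0,0],[0,0,0]],"hand":[1,1]}'
python3 -m inch '{"offset":[[0,-1,0],[0,0,0]],"rot":[[0,0,0],[0,0,0]],"hand":[1,1]}'
python3 -m inch '{"offset":[[0,-1,0],[0,0,0]],"rot":[[0,0,0],[0,0,0]],"hand":[1,1]}'; done
python3 - <<'E'
from h import *
st((0,-.036,.068))
p,d=robot.grab_frame("side"); cv2.imwrite("pics/side5.png",cv2.resize(p[105:165,175:255,::-1],(800,600),interpolation=cv2.INTER_CUBIC))
E
```

```text
time_s: 9.83
tool_pos: [0.4945, 0.1937, 0.0902]
tool_rot: [0.001, 0.978, -0.209, -0.0]
wrist_force: [-1.7, -3.2, 0.9]
finger_gap: 0.0002
time_s: 10.0
tool_pos: [0.4946, 0.1939, 0.0901]
tool_rot: [0.001, 0.978, -0.209, -0.001]
wrist_force: [-3.3, -8.0, 3.0]
finger_gap: 0.0004
time_s: 10.17
tool_pos: [0.4948, 0.1944, 0.0901]
tool_rot: [0.002, 0.978, -0.209, -0.001]
wrist_force: [-4.4, -12.5, 5.0]
finger_gap: 0.0004
t 10.17 pos [0.4948 0.1944 0.0901] box xy [ 0.     -0.0379] tipz 0.0681 F [ -4.4  -12.51   5.03] gap 0.0004248273731223258
rot needed deg [0.22 0.07 0.01]
offset mm [-0.  -1.9  0.1]
```

View pics/side5.png

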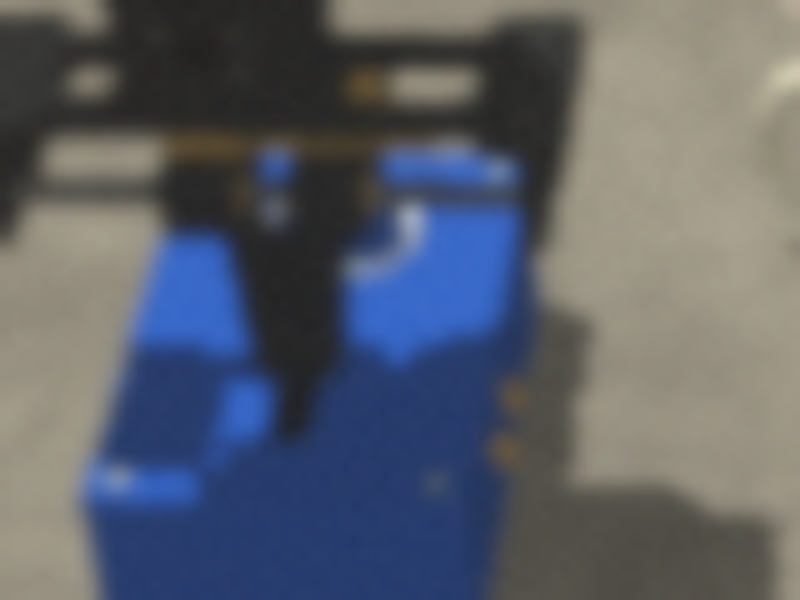

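The push ended on a hard stop (13 N) within 2 mm of the predicted end, and the side picture shows bare track behind the tip at crop (290,420). I'll back off, rise, clear the view and check.

```bash
python3 -m inch '{"offset":[[0,4,0],[0,6,0],[0,4,-5],[0,0,-20],[0,0,-30],[0,0,-30],[0,0,-30],[0,0,0]],"rot":[[0,0,0],[0,0,0],[0,0,0],[0,0,0],[0,0,0],[0,0,0],[0,0,0],[0,0,0]],"hand":[1,1,1,1,1,1,1,1]}'
python3 -m inch '{"offset":[[-30,0,0],[-35,0,0],[-35,0,0],[-35,0,0],[-35,0,0],[0,0,0],[0,0,0],[0,0,0],[0,0,0]],"rot":[[0,0,0],[0,0,0],[0,0,0],[0,0,0],[0,0,0],[0,0,0],[0,0,0],[0,0,0],[0,0,0]],"hand":[1,1,1,1,1,1,1,1,1]}'
python3 - <<'E'
from h import *
st()
p,d=robot.grab_frame("top"); cv2.imwrite("pics/top6.png",p[:,:,::-1]);cv2.imwrite("pics/top6c.png",cv2.resize(p[150:280,60:230,::-1],(785,600),interpolation=cv2.INTER_CUBIC))
p,d=robot.grab_frame("side");cv2.imwrite("pics/side6c.png",cv2.resize(p[105:165,175:255,::-1],(800,600),interpolation=cv2.INTER_CUBIC))
E
```

```text
time_s: 10.88
tool_pos: [0.4916, 0.1833, 0.2111]
tool_rot: [-0.002, 0.978, -0.209, 0.005]
wrist_force: [0.3, 0.1, -0.2]
finger_gap: 0.0004
time_s: 11.63
tool_pos: [0.3355, 0.2521, 0.2052]
tool_rot: [-0.0, 0.978, -0.21, 0.0]
wrist_force: [-0.0, 0.7, -0.7]
finger_gap: 0.0004
t 11.63 pos [0.3355 0.2521 0.2052] box xy [-0.169  -0.0503] tipz 0.1832 F [-0.02  0.73 -0.69] gap 0.00039239771377339657
rot needed deg [-0.01 -0.01 -0.08]
```

View pics/top6.png

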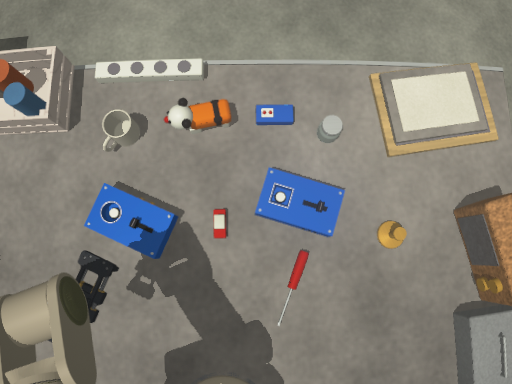

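View pics/top6c.png

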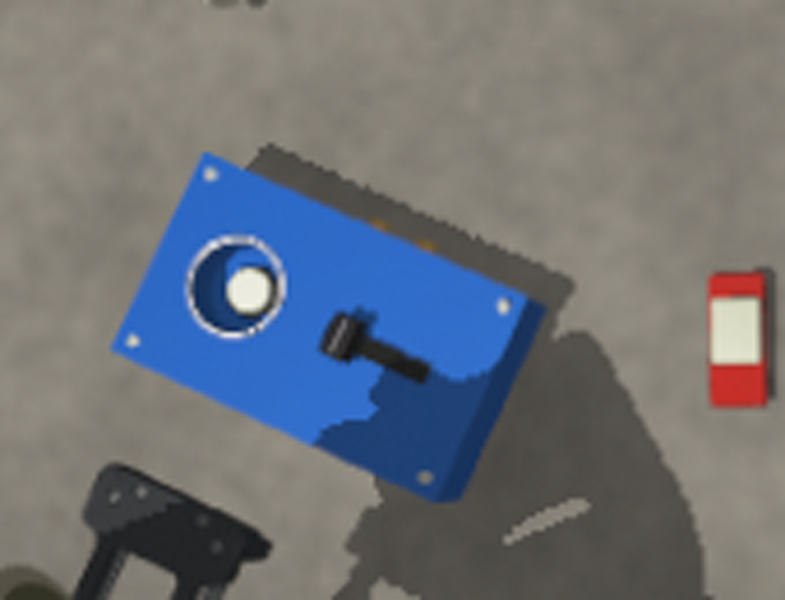

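View pics/side6c.png

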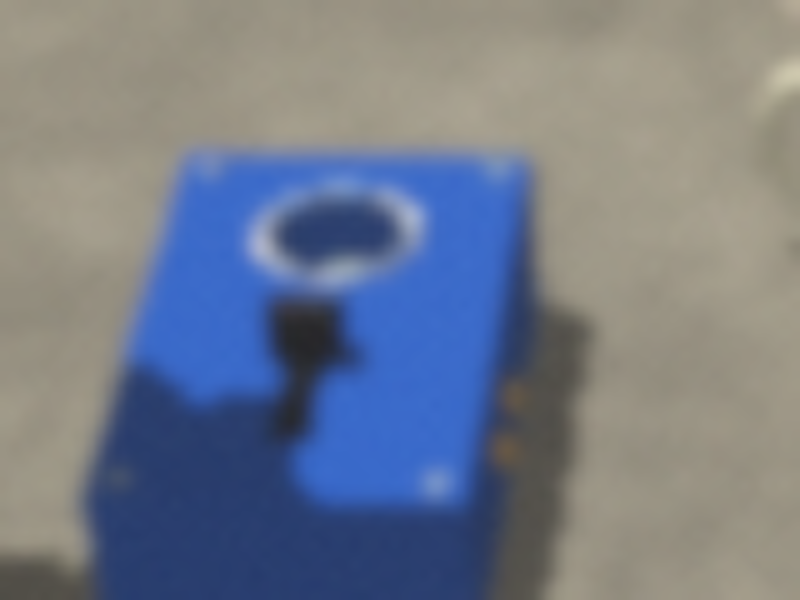

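Final pictures: the switch block is now at the well end of its track (top crop (345,337), with bare track behind it to (430,375)). The key is up at (250,291), the box corners are unchanged, and the other goods are where they were. The switch moved about 33 mm from its start near 0.001 and ended on a hard stop.

Run:
```python
from h import *
w=onz("top",[(345/4.618+59.6,337/4.615+149.6)],.075)[0,:2]-C
print("switch local y",-np.sin(TH)*w[0]+np.cos(TH)*w[1])
print(robot.hand_in())
```

```text
switch local y -0.021723301885105295
the job is handed in; nothing more can be done
None
```

The job is done and handed in at about 12 s, with the arm clear of everything. I used closed fingertips for both steps, in the order you asked.

- **Key:** I pressed it in the round well until it bottomed. The tip stopped at about 34.3 mm above the table and the force rose to about 16 N. I then withdrew, and the last top picture shows the key up again.
- **Switch:** I pushed it towards the well until it hit a hard stop at about 13 N. The last picture puts the block at y ≈ -21.7 mm against the nominal -20 mm. That 1.7 mm gap is within the camera's roughly 2 mm accuracy, and the hard stop also says it is at the end.
- **Other goods:** In the last pictures the round-well box, the square-well box and all the other goods look unmoved.
- **Disagreements:** The two cameras placed the well about 3 mm apart, and I used the top camera's position. Some side-camera network detections were unreliable; it placed the dog on the table well away from where the top picture shows it. I did not use those.

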